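Pack a takeaway lunch box in layers

ROBOT

A 7-joint arm with a two-finger parallel gripper is mounted at the origin on the work surface. World frame = base frame: x ahead of the robot, y to its left, z up, the work surface at z = 0. Lengths are in m, angles in rad, forces in N, time in s.
With the tool pointing down it reaches from about 0.35 to 0.9 m from the base axis. Payload 7.2 kg.
Tool frame: the origin (TCP) lies midway between the tips of the shut fingers; the grasp point (between the pads) lies behind it (ctrl.tcp_to_grasp is the z of the grasp point in the tool frame, in m); z points along the fingers, y is the line along which they close (so a half turn about z gives the same grasp; the last joint's range is limited). The gripper opens to 88 mm and grips with 3 to 60 N. Pads are 20 mm wide; open, the fingers measure 115 mm over their backs; the gripper's body (75 mm by 178 mm) begins 61 mm behind the grasp point.
Start: joints at [-1.179, 0.411, -0.013, 1.596, 0.006, 1.134, -0.082], TCP at [0.277, 0.56, 0.223] pointing down, gripper open.
Joint ranges: [-2.95, 2.95], [-0.29, 1.99], [-1.47, 1.44], [0.14, 2.54], [-1.03, 4.17], [0.13, 1.85], [-2.86, 2.86]. Speed limits (rad/s): [2.39, 2.39, 3.01, 3.01, 3.14, 3.14, 3.14].

INTERFACE

Orientations are given as a unit quaternion [w, x, y, z].
In Python, from cell import ctrl gives the robot as it stands. Calls block until the motion is done:
- ctrl.move_pose(position, orientation): joint-space move of the TCP to a pose.
- ctrl.movel(position, attitude=None, speed=0.15, threshold=None): straight line of the TCP; attitude=None keeps the orientation; speed is the mean speed in m/s. With threshold (N) it stops when the force on the tool has changed by that much, and returns True; else False.
- ctrl.set_joints(angles): joint-space move.
- ctrl.grip(opening, squeeze=None): finger opening in m; squeeze is the grip in N (None keeps the last); returns when the fingers have stopped.
- ctrl.dwell(seconds).
- ctrl.inverse_kinematics(position, orientation): joint angles nearest the present ones, or None.
- ctrl.sense(): the state.
- ctrl.snapshot(name): name is "side" or "top" or "wrist"; returns the picture (480x640x3 uint8, red, green, blue); there is no depth.
- ctrl.calibration(name): a dict with "intrinsics" (3x3 intrinsics, pixels), "R" (3x3) and "t" (3): a world point X has camera coordinates R X + t. Camera axes: x right, y down, z forward; pixel columns grow to the right and rows downward; lengths in m; the calibration is good to about 2 mm. A picture is of the moment at which its call begins: read the wrist's pose just before it. calibration takes no time and is no camera call; for the wrist camera it gives the pose at the moment of the call.
A pose or a line that the arm cannot do raises ctrl.MotionError and nothing moves.
- ctrl.sign_off(): hands the job in; it is judged then, once.
The state is a dict: "t": time; "qpos": joint angles; "joint_vel": joint speeds; "tau": joint torques, N m; "eef_pos": TCP position; "orientation": TCP orientation; "contact_force": force on the tool from outside, world axes, zero at the start; "ft_torque": the same for the moment, N m; "grip_width": finger opening in m; "gripper_force": force on a finger pad.
Only numpy, scipy, OpenCV 4.12 (cv2) and the standard library are available. Lean on these libraries where they do the work, as an engineer would, in place of code of your own. Each camera call takes 0.05 s, during which the arm holds its last target. There are 200 camera calls.

TASK

Lift the divider plate out of the black lunch box and lay it on the rubber mat; put all the snack cartons flat on the floor of the box, set the divider plate back level on the box's ledges over them, then stand all the dessert pots upright on the plate. The pots are thin-walled: grip them gently and set them down without dropping or pressing them; leave the other things on the counter where they are.

Things in the scene. Friction and masses are not known exactly. Their poses are not given: they have to be found in the camera images.
- box: open black lunch box fixed to the counter, outside 256 (its x) x 152 (its y) x 85 mm high, walls 6 mm, inside 244 x 140; origin at the centre of its underside, z up, inner floor 6 mm above it. Along each long wall inside runs a ledge 16 mm wide, top 58 mm, underside 48 mm above the origin; 108 mm stay free between the ledges. Yaw within 0.2 rad
- divider: flat aluminium plate 234 (its x) x 130 (its y) x 5 mm, about 0.25 kg, origin at the centre of its underside. On its middle a grip fin 10 mm thick (along x), 44 long (along y), top 41 mm above the origin: pinch it from above. Starts on the box's ledges; seated, its origin is 58 mm above the box's origin, x along the box's x, about 5 mm of play all round
- mat: black rubber mat fixed to the counter, 280 (its x) x 170 (its y) x 4 mm, origin at the centre of its underside: the place to lay the divider plate meanwhile; bare at the start
- carton1: brown cardboard snack carton 85 (its x) x 40 (its y) x 45 mm high, about 0.12 kg, origin at the centre of its underside, z up; stands on the counter at any yaw. Two or three cartons are there; absent ones read None
- carton2: brown cardboard snack carton 85 (its x) x 40 (its y) x 45 mm high, about 0.12 kg, origin at the centre of its underside, z up; stands on the counter at any yaw. Two or three cartons are there; absent ones read None
- carton3: brown cardboard snack carton 85 (its x) x 40 (its y) x 45 mm high, about 0.12 kg, origin at the centre of its underside, z up; stands on the counter at any yaw. Two or three cartons are there; absent ones read None
- pot1: white round dessert pot with a paper lid, diameter 52 mm, 50 mm high, about 0.12 kg, origin at the centre of its underside, z up; thin-walled: it is crushed by more than 22 N a finger (a grip of 6 to 12 N holds it), by a drop of 3 cm or more, or by pressing it on the plate with more than 60 N. Two or three pots are there; absent ones read None
- pot2: white round dessert pot with a paper lid, diameter 52 mm, 50 mm high, about 0.12 kg, origin at the centre of its underside, z up; thin-walled: it is crushed by more than 22 N a finger (a grip of 6 to 12 N holds it), by a drop of 3 cm or more, or by pressing it on the plate with more than 60 N. Two or three pots are there; absent ones read None
- pot3: white round dessert pot with a paper lid, diameter 52 mm, 50 mm high, about 0.12 kg, origin at the centre of its underside, z up; thin-walled: it is crushed by more than 22 N a finger (a grip of 6 to 12 N holds it), by a drop of 3 cm or more, or by pressing it on the plate with more than 60 N. Two or three pots are there; absent ones read None
- cup: bystander: open white espresso cup, diameter 66 mm, 58 mm high, stands among the cartons and pots; origin at the centre of its underside
- saucers: bystander: stack of saucers, diameter 130 mm, 42 mm high, at the back; origin at the centre of its underside
- jug: bystander: metal milk jug with a side handle, diameter 84 mm, 100 mm high, at the back; origin at the centre of its underside
- syrup: bystander: amber bottle, diameter 66 mm, 220 mm high, back right; origin at the centre of its underside
- jar: bystander: glass jar, diameter 80 mm, 110 mm high, back left; origin at the centre of its underside
- tamper: bystander: coffee tamper, diameter 58 mm, 78 mm high, front left; origin at the centre of its underside
- spoon: bystander: steel spoon lying flat, front left; origin near its middle

How it is judged:
On the way, in this order (a step that is already met when the one before it is completed fails the run):
1. the divider plate is out of the box and lies flat on the rubber mat, let go (horizontal distance between divider and mat below 0.08 m and height (world z) of divider below 0.02 m and angle between divider's own z axis and vertical below 0.06 rad and contact force between the fingers and divider below 0.3 N and linear speed of divider below 0.03 m/s), for 0.2 s.
2. every carton that is there lies flat on the floor of the box, let go (x of carton1 in the frame of box between -0.115 and 0.115 m and y of carton1 in the frame of box between -0.06 and 0.06 m and z of carton1 in the frame of box between -0.005 and 0.02 m and angle between each of carton1, carton2, carton3's own z axis and vertical below 0.2 rad and contact force between the fingers and carton1 below 0.3 N and linear speed of each of carton1, carton2, carton3 below 0.03 m/s and x of carton2 in the frame of box between -0.115 and 0.115 m and y of carton2 in the frame of box between -0.06 and 0.06 m and z of carton2 in the frame of box between -0.005 and 0.02 m and contact force between the fingers and carton2 below 0.3 N and x of carton3 in the frame of box between -0.115 and 0.115 m and y of carton3 in the frame of box between -0.06 and 0.06 m and z of carton3 in the frame of box between -0.005 and 0.02 m and contact force between the fingers and carton3 below 0.3 N), for 0.2 s.
3. the divider plate lies level on both ledges of the box, let go, the cartons under it (z of divider in the frame of box between 0.052 and 0.064 m and angle between divider's own z axis and vertical below 0.05 rad and horizontal distance between divider and box below 0.02 m and contact force between the fingers and divider below 0.3 N and linear speed of divider below 0.03 m/s and x of carton1 in the frame of box between -0.115 and 0.115 m and y of carton1 in the frame of box between -0.06 and 0.06 m and z of carton1 in the frame of box between -0.005 and 0.02 m and angle between each of carton1, carton2, carton3's own z axis and vertical below 0.2 rad and x of carton2 in the frame of box between -0.115 and 0.115 m and y of carton2 in the frame of box between -0.06 and 0.06 m and z of carton2 in the frame of box between -0.005 and 0.02 m and x of carton3 in the frame of box between -0.115 and 0.115 m and y of carton3 in the frame of box between -0.06 and 0.06 m and z of carton3 in the frame of box between -0.005 and 0.02 m), for 0.2 s.
At the end, for the whole second after the job is handed in: All cartons flat on the floor of the box (underside under 20 mm above its origin); divider level (0.05 rad) on the ledges, centre within 20 mm of the box's; all pots upright (0.2 rad) on the plate, inside the walls; everything let go and at rest. Absent things do not count (x of carton1 in the frame of box between -0.115 and 0.115 m and y of carton1 in the frame of box between -0.06 and 0.06 m and z of carton1 in the frame of box between -0.005 and 0.02 m and angle between each of carton1, carton2, carton3, pot1, pot2, pot3's own z axis and vertical below 0.2 rad and x of carton2 in the frame of box between -0.115 and 0.115 m and y of carton2 in the frame of box between -0.06 and 0.06 m and z of carton2 in the frame of box between -0.005 and 0.02 m and x of carton3 in the frame of box between -0.115 and 0.115 m and y of carton3 in the frame of box between -0.06 and 0.06 m and z of carton3 in the frame of box between -0.005 and 0.02 m and z of divider in the frame of box between 0.052 and 0.064 m and angle between divider's own z axis and vertical below 0.05 rad and horizontal distance between divider and box below 0.02 m and z of pot1 in the frame of divider between 0.002 and 0.015 m and x of pot1 in the frame of box between -0.115 and 0.115 m and y of pot1 in the frame of box between -0.065 and 0.065 m and contact force between the fingers and pot1 below 0.3 N and linear speed of each of pot1, pot2, pot3, divider below 0.03 m/s and z of pot2 in the frame of divider between 0.002 and 0.015 m and x of pot2 in the frame of box between -0.115 and 0.115 m and y of pot2 in the frame of box between -0.065 and 0.065 m and contact force between the fingers and pot2 below 0.3 N and z of pot3 in the frame of divider between 0.002 and 0.015 m and x of pot3 in the frame of box between -0.115 and 0.115 m and y of pot3 in the frame of box between -0.065 and 0.065 m and contact force between the fingers and pot3 below 0.3 N); the robot touches nothing.
It fails at once if a pot is squeezed so hard that it is crushed (finger forces on it adding up to more than 45 N, that is about 22 N a finger) (contact force between the fingers and pot1 above 45 N or contact force between the fingers and pot2 above 45 N or contact force between the fingers and pot3 above 45 N).
It fails at once if a pot is pressed on the divider plate with more than 60 N (contact force between any of pot1, pot2, pot3 and divider above 60 N).
It fails at once if a pot is dropped on the divider plate (let go and falling faster than 0.45 m/s while still 15 mm or more above the plate: a drop of about 3 cm or more) ((z of pot1 in the frame of divider above 0.02 m and linear speed of pot1 above 0.45 m/s and contact force between the fingers and pot1 below 0.2 N) or (z of pot2 in the frame of divider above 0.02 m and linear speed of pot2 above 0.45 m/s and contact force between the fingers and pot2 below 0.2 N) or (z of pot3 in the frame of divider above 0.02 m and linear speed of pot3 above 0.45 m/s and contact force between the fingers and pot3 below 0.2 N)).
It fails at once if one of the other things on the counter is moved by more than 5 cm (distance of any of cup, saucers, jug, syrup, jar, tamper, spoon from where it was at the start of the episode above 0.05 m).
Of carton1, carton2, carton3 only 2 to 3 are there at a start; the rules pass over those that are not, and their reading is None.
Of pot1, pot2, pot3 only 2 to 3 are there at a start; the rules pass over those that are not, and their reading is None.
At some moment in a run one of carton1, carton2, carton3, pot1, pot2, pot3 may be knocked a few centimetres aside while the robot is not near it.
It also fails if it takes over 208 s, if anything falls off the work surface, if the arm or the gripper's body presses on something with over 40 N, if the wrist force passes 120 N, or if a joint passes its speed limit or range.

## Working session

There is one attempt and no reset: what is moved stays moved. The work goes in short steps, each a Python script; the robot and the scene stay as the last script left them, time stands still between calls to the robot, and variables do not carry over. Pictures are saved under pics/ and viewed, at most 14 in all, crops included, and the job is handed in when it is done.

```bash
ls; mkdir -p pics
python3 - <<'E'
from cell import ctrl
import cv2,numpy as np
for n in("top","side"):
    cv2.imwrite(f"pics/{n}0.png",ctrl.snapshot(n)[:,:,::-1]); c=ctrl.calibration(n); print(n,c)
s=ctrl.sense();print(s,ctrl.tcp_to_grasp)
print(ctrl.calibration("wrist"))
E
```

```text
pics
top {'intrinsics': array([[599.83938002,   0.        , 319.8794708 ],
       [  0.        , 599.83938002, 242.68620726],
       [  0.        ,   0.        ,   1.        ]]), 'R': array([[ 0.01500387, -0.9998855 , -0.00196586],
       [-0.98498754, -0.01444211, -0.17202025],
       [ 0.17197217,  0.00451732, -0.98509145]]), 't': array([0.00520468, 0.56149652, 1.40008823])}
side {'intrinsics': array([[610.78748681,   0.        , 311.61393471],
       [  0.        , 610.78748681, 235.79330128],
       [  0.        ,   0.        ,   1.        ]]), 'R': array([[ 0.9959198 , -0.0884805 ,  0.017747  ],
       [-0.05105915, -0.71463897, -0.69762749],
       [ 0.07440913,  0.69387488, -0.71624083]]), 't': array([-0.53934203,  0.11280585,  1.67051278])}
{'t': 0.1, 'qpos': array([-1.1791931 ,  0.41181763, -0.0126921 ,  1.59693849,  0.00562943,
        1.13430278, -0.08220965]), 'joint_vel': array([ 0.00085881, -0.00311979,  0.00175128, -0.00061725,  0.00166162,
        0.00163751, -0.00092642]), 'tau': array([ 2.58064436e-03, -5.89098787e+01,  6.43581804e-01, -2.91708738e+01,
       -5.37709740e-02,  1.45212648e-02,  6.79195205e-05]), 'eef_pos': array([0.27721248, 0.5596609 , 0.22190366]), 'orientation': array([-9.63702325e-05,  2.27877454e-01,  9.73689557e-01, -7.08865332e-04]), 'contact_force': array([ 0.53333637, -0.7585006 ,  0.11456718]), 'ft_torque': array([-0.04478639,  0.00528247, -0.01595192]), 'gripper_force': 0.0, 'grip_width': 0.08777004719104485} -0.0187
{'intrinsics': array([[362.58210586,   0.        , 323.08996544],
       [  0.        , 362.58210586, 238.52868253],
       [  0.        ,   0.        ,   1.        ]]), 'R': array([[ 4.43653910e-01,  8.96197834e-01, -8.07144674e-04],
       [ 8.61041695e-01, -4.26000081e-01,  2.77724920e-01],
       [ 2.48552628e-01, -1.23908732e-01, -9.60660303e-01]]), 't': array([-0.62441703, -0.03354655,  0.38964515])}
```

View pics/top0.png

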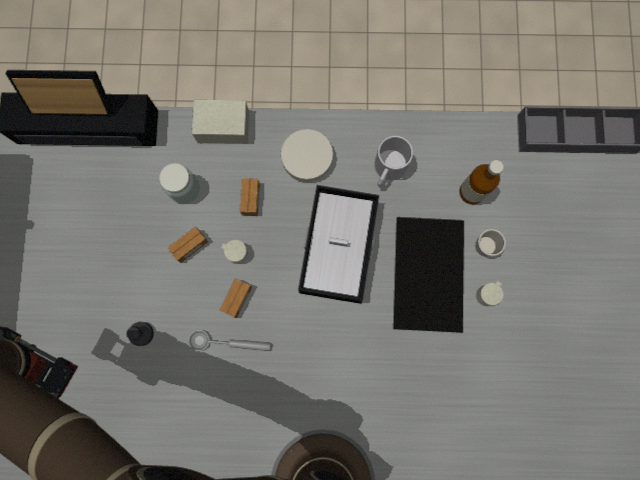

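View pics/side0.png

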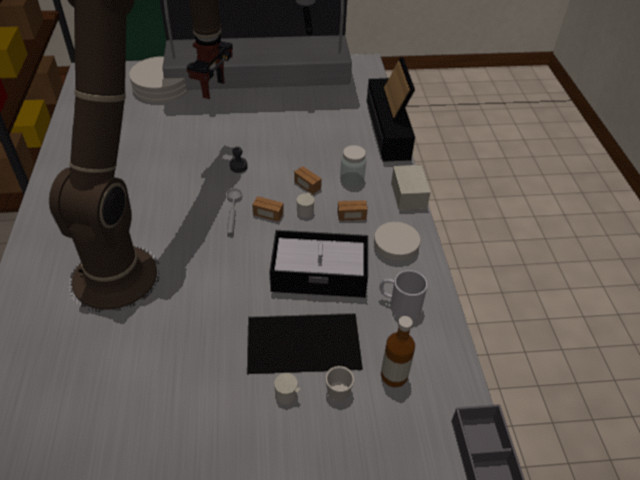

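The top view shows 3 cartons at (250,197), (188,244) and (236,298), and 2 pots at (235,251) and (491,294). The cup is at (491,243), the box at (339,244), the fin at (340,241) and the mat at (429,274). Next I'll measure positions: a convex, symmetric silhouette's centroid corresponds to the object's mid-height.

```bash
cat > h.py <<'E'
from cell import ctrl
import cv2,numpy as np
TG=-ctrl.tcp_to_grasp
def quat(psi):  # tool down, finger line at angle psi in the world
    a=psi-np.pi/2; return np.array([0,np.cos(a/2+np.pi/2),np.sin(a/2+np.pi/2),0])
def cast(px,cal,z):
    px=np.atleast_2d(px).astype(float); K,R,t=cal["intrinsics"],cal["R"],cal["t"]
    d=np.c_[px,np.ones(len(px))]@np.linalg.inv(K).T@R; C=-R.T@t
    return (C+d*((z-C[2])/d[:,2])[:,None])
def snap(n,save=None):
    cal=ctrl.calibration(n); im=ctrl.snapshot(n)
    if save: cv2.imwrite(f"pics/{save}.png",im[:,:,::-1])
    return im,cal
def blobs(mask,cal,zmid,amin):
    out=[]
    mask=cv2.morphologyEx(mask.astype(np.uint8),cv2.MORPH_CLOSE,np.ones((3,3)))
    for c in cv2.findContours(mask,cv2.RETR_EXTERNAL,cv2.CHAIN_APPROX_NONE)[0]:
        if cv2.contourArea(c)<amin: continue
        h=cv2.convexHull(c); P=cast(h[:,0],cal,zmid)[:,:2]
        m=cv2.moments(P.astype(np.float32)[:,None]); ctr=np.array([m["m10"],m["m01"]])/m["m00"]
        (_,(w,l),a)=cv2.minAreaRect((P*1000).astype(np.float32))
        if w>l: w,l=l,w; a-=90
        yaw=np.deg2rad(a+90)  # direction of the long side
        yaw=(yaw+np.pi/2)%np.pi-np.pi/2
        out.append((ctr,yaw,w,l,h[:,0].mean(0)))
    return out
def hsv(im): return [c.astype(int) for c in cv2.split(cv2.cvtColor(im,cv2.COLOR_RGB2HSV))]
def cartons(im,cal,amin=150):
    H,S,V=hsv(im); return blobs((H>5)&(H<22)&(S>110)&(V>60),cal,.0225,amin)
def best(pos,psi):
    q0=ctrl.sense()["qpos"]; c=[]
    for p in (psi,psi+np.pi):
        q=ctrl.inverse_kinematics(pos,quat(p))
        if q is not None: c.append((np.abs(np.array(q)-q0).max(),p))
    return min(c)[1]
E
python3 - <<'E'
from h import *
s=ctrl.sense(); 
im,cal=snap("top"); print("cam",-cal["R"].T@cal["t"])
print("quat chk",quat(2*np.arctan2(.97369,.22788)-np.pi+np.pi/2),s["orientation"])
H,S,V=hsv(im)
def show(n,b):
    for c,y,w,l,p in b: print(n,c.round(4),round(y,3),round(w),round(l),p.round())
show("carton",cartons(im,cal))
for p in((235,251),(491,294),(491,243),(307,155),(280,250),(300,240),(429,274),(340,200)): print(p,H[p[1],p[0]],S[p[1],p[0]],V[p[1],p[0]])
blk=(V<45); sub=np.zeros_like(blk); sub[170:350,280:480]=1
show("black z.042",blobs(blk&sub,cal,.0425,1000)); show("black z.002",blobs(blk&sub,cal,.002,1000))
E
```

```text
cam [0.31221278 0.00698863 1.47581395]
quat chk [0.         0.22787983 0.97368926 0.        ] [-9.63702325e-05  2.27877454e-01  9.73689557e-01 -7.08865332e-04]
carton [0.4274 0.2159] -0.427 44 85 [236. 296.]
carton [0.5587 0.3397] -0.891 49 86 [190. 242.]
carton [0.6809 0.1917] -0.011 42 91 [249. 198.]
carton [ 0.7333 -0.3939] -0.775 67 73 [482. 180.]
carton [0.9413 0.6879] 1.558 94 252 [57. 96.]
(235, 251) 29 31 173
(491, 294) 30 27 170
(491, 243) 22 26 180
(307, 155) 23 30 179
(280, 250) 45 8 135
(300, 240) 48 9 135
(429, 274) 54 61 21
(340, 200) 165 3 181
black z.042 [ 0.4907 -0.2495] -0.037 163 270 [425. 272.]
black z.042 [ 0.5616 -0.0323] -0.153 155 268 [334. 250.]
black z.002 [ 0.4957 -0.2567] -0.037 167 277 [425. 272.]
black z.002 [ 0.5687 -0.0335] -0.153 160 276 [334. 250.]
```

Run:
```python
from h import *
psi=best([.5,-.032,.3],-.153)
ctrl.move_pose([.5616,-.0323,.32],quat(psi))
im,cal=snap("wrist","w1"); print(psi,-cal["R"].T@cal["t"],cal["R"][2],ctrl.sense()["t"])
```

```text
-0.153 [0.57291866 0.04413788 0.48089443] [-0.04092651 -0.27330682 -0.96105588] 2.5667
```

View pics/w1.png

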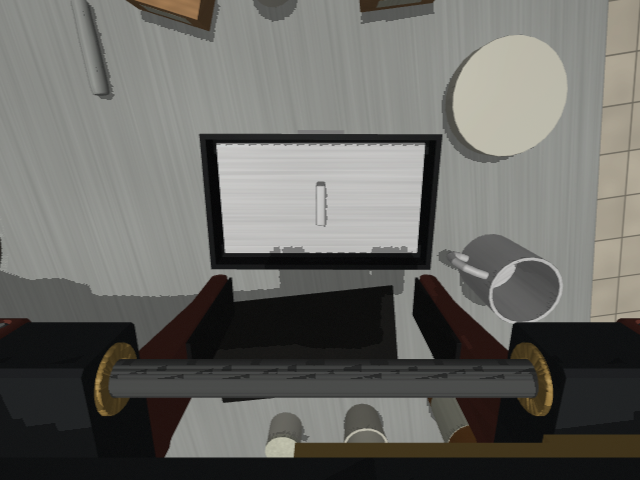

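The wrist view shows the box rim corners at about (200,135), (441,135), (434,269) and (212,269). The fin top spans (321,186) to (321,226), and the plate is seated.

Run:
```python
from h import *
im=cv2.imread("pics/w1.png")[:,:,::-1].copy(); cal=ctrl.calibration("wrist")
V=hsv(im)[2]; m=(V<50).astype(np.uint8); m[272:]=0
n,l,st,_=cv2.connectedComponentsWithStats(m); k=1+np.argmax(st[1:,4])
c=max(cv2.findContours((l==k).astype(np.uint8),cv2.RETR_EXTERNAL,cv2.CHAIN_APPROX_NONE)[0],key=len)
h=cv2.convexHull(c); q=cv2.approxPolyDP(h,6,True)[:,0]; print(q)
P=cast(h[:,0],cal,.085)[:,:2]
(cc,wh,a)=cv2.minAreaRect((P*1000).astype(np.float32)); print("rim",cc,wh,a)
print("rim corners",(cast(q,cal,.085)[:,:2]).round(4).tolist())
print("fin",cast([[321,186],[321,226]],cal,.099).round(4), cast([[321,206]],cal,.099))
w=(V>165).astype(np.uint8); w[:136]=0;w[268:]=0;w[:,:205]=0;w[:,435:]=0
print("fincols",[ ''.join('#' if v<165 else '.' for v in V[r,310:335]) for r in (184,200,215,225)], V[200,310:335])
```

```text
[[441 135]
 [429 268]
 [212 268]
 [200 134]]
rim (558.8863525390625, -30.003868103027344) (151.0497283935547, 254.33570861816406) 81.35293579101562
rim corners [[0.6955, 0.0246], [0.6725, -0.1224], [0.4229, -0.0845], [0.4455, 0.0636]]
fin [[ 0.5631 -0.0075  0.099 ]
 [ 0.5565 -0.0503  0.099 ]] [[ 0.55986761 -0.0285503   0.099     ]]
fincols ['......##########.........', '......#.......###........', '......#.......###........', '........########.........'] [192 192 192 192 192 172 154 185 200 199 198 196 194 183 147 117 155 192
 192 193 192 192 192 192 192]
```

```bash
cat >> h.py <<'E'
FIN=np.array([.5599,-.0287,.088-TG]); BPSI=-.151; MAT=np.array([.4957,-.2567]); MPSI=-.037
BOX=np.array([.5589,-.0300,0])
def bw(x,y,z): c,s=np.cos(BPSI),np.sin(BPSI); return BOX+[c*x-s*y,s*x+c*y,z]
def up(z=.22,speed=.3):
    p=ctrl.sense()["eef_pos"].copy(); p[2]=z; ctrl.movel(p,speed=speed)
def down(xy,z,psi,hi=.22,slow=.03,thr=None):
    """above the place, then down fast, last part slow"""
    p=np.array([xy[0],xy[1],hi]); q=quat(psi); ctrl.move_pose(p,q)
    p[2]=z+slow; ctrl.movel(p,q,speed=.2)
    p[2]=z; return ctrl.movel(p,q,speed=.05,threshold=thr)
def st(tag): s=ctrl.sense(); print(tag,"t",s["t"],"tcp",s["eef_pos"].round(4),"w",round(s["grip_width"],4),"F",round(s["gripper_force"],1),s["contact_force"].round(1))
E
python3 - <<'E'
from h import *
psi=best([*FIN[:2],.2],BPSI)
print(psi,down(FIN,FIN[2],psi,thr=15)); st("at fin")
ctrl.grip(.0,30); st("grip"); up(.22); st("lifted")
mp=psi-BPSI+MPSI
print(down(MAT,.004+.030-TG-.003,mp,hi=.2,thr=6)); st("mat")
ctrl.grip(.05); st("rel"); up(.25); st("up")
ctrl.move_pose([.33,-.05,.3],quat(mp)) 
snap("top","t2"); im,cal=snap("wrist")
E
```

```text
-0.151 False
at fin t 4.55 tcp [ 0.5599 -0.0289  0.0693] w 0.0879 F 0.0 [-0.4 -0.6 -0.1]
grip t 5.725 tcp [ 0.5598 -0.0287  0.0693] w 0.0099 F 30.0 [-0.8 -0.6  0.3]
lifted t 6.375 tcp [ 0.5589 -0.0282  0.2186] w 0.0103 F 30.0 [-0.7 -0.2 -3.3]
True
mat t 8.8 tcp [ 0.4956 -0.2565  0.0146] w 0.0097 F 30.0 [ 1.2 -0.6  1.2]
rel t 9.5833 tcp [ 0.4951 -0.256   0.0147] w 0.05 F 0.0 [-0.2  0.2 -0.4]
up t 10.5167 tcp [ 0.4944 -0.2553  0.2487] w 0.0501 F 0.0 [ 0.1 -0.2 -0.1]
```

View pics/t2.png

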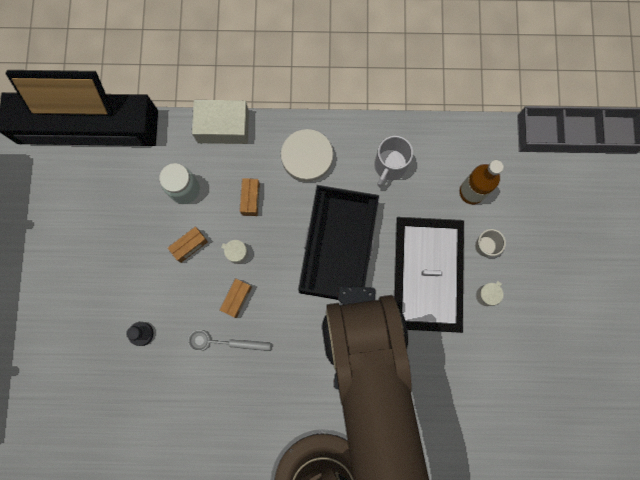

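The plate now lies on the mat with its fin at (432,272), and the box is empty. I'll move the cartons next, re-detecting before each pick.

```bash
cat > carton.py <<'E'
from h import *
import sys
for slot in map(float,sys.argv[1:]):
    im,cal=snap("top")
    L=[b for b in cartons(im,cal) if .3<b[0][0]<.8 and .1<b[0][1]<.45]
    for b in L: print(b[0].round(4),round(b[1],3),round(b[2]),round(b[3]))
    c,y,w,l,_=min(L,key=lambda b:b[0][0])
    gz=.030-TG
    psi=best([*c,.2],y+np.pi/2)
    ctrl.grip(.088,20)
    if down(c,gz,psi,thr=8): st("hit!"); up(); sys.exit()
    ctrl.grip(.02,20); st("grip"); up(.2); st("lift")
    if ctrl.sense()["grip_width"]<.03: sys.exit("missed")
    d=bw(slot,0,0); pp=best([*d[:2],.2],BPSI)
    hit=down(d,.006+gz-.002,pp,hi=.2,thr=5); st(f"placed {hit}")
    ctrl.grip(.052); up(.2,speed=.15); ctrl.move_pose([.40,-.12,.3],quat(pp)); st("done")
E
python3 carton.py -.07
```

```text
[0.4272 0.2159] -0.427 44 85
[0.5569 0.3397] -0.872 49 86
[0.6797 0.1908] -0.037 43 94
grip t 16.1833 tcp [0.4272 0.2159 0.0113] w 0.04 F 20.0 [-0.   0.9  0.2]
lift t 16.9583 tcp [0.4264 0.2157 0.1989] w 0.0396 F 20.0 [-1.1 -1.3 -1.8]
placed True t 19.4 tcp [ 0.4892 -0.0193  0.0166] w 0.0399 F 20.0 [-0.   0.  -0.3]
done t 21.9 tcp [ 0.4004 -0.1187  0.2995] w 0.0521 F 0.0 [0.5 0.  0. ]
```

```bash
python3 carton.py 0 .07
python3 - <<'E'
from h import *
p=best([.56,-.03,.3],BPSI); ctrl.move_pose([.5616,-.0323,.32],quat(p)); snap("wrist","w3")
im,cal=snap("top","t3"); st("")
E
```

```text
[0.5571 0.3396] -0.872 49 86
[0.6798 0.1915] -0.006 43 93
grip t 27.0583 tcp [0.5571 0.3396 0.0113] w 0.0399 F 20.0 [-0.5  0.4  0.8]
lift t 27.8333 tcp [0.5561 0.3394 0.1984] w 0.0403 F 20.0 [-0.6  0.9 -1.4]
placed True t 30.7 tcp [ 0.5585 -0.0298  0.0165] w 0.0398 F 20.0 [1.  0.1 1.1]
done t 33.3417 tcp [ 0.4006 -0.1189  0.3   ] w 0.0523 F 0.0 [-0.3  1.3  0.4]
[0.6795 0.1914] -0.006 43 93
grip t 38.2667 tcp [0.6794 0.1915 0.0113] w 0.0399 F 19.8 [-0.3 -0.1  0.3]
lift t 39.0417 tcp [0.6786 0.1918 0.1983] w 0.0397 F 19.8 [-0.7  0.6 -1.5]
placed True t 41.725 tcp [ 0.6278 -0.0403  0.0165] w 0.04 F 19.9 [0.5 1.1 2.5]
 t 44.2333 tcp [ 0.5617 -0.0314  0.3185] w 0.0522 F 0.0 [ 0.2 -0.4  0.2]Traceback (most recent call last):
  File "carton.py", line 16, in <module>
    ctrl.grip(.052); up(.2,speed=.15); ctrl.move_pose([.40,-.12,.3],quat(pp)); st("done")
                                       ~~~~~~~~~~~~~~^^^^^^^^^^^^^^^^^^^^^^^^
cell.MotionError: the arm cannot take that pose within its joint ranges
```

View pics/w3.png

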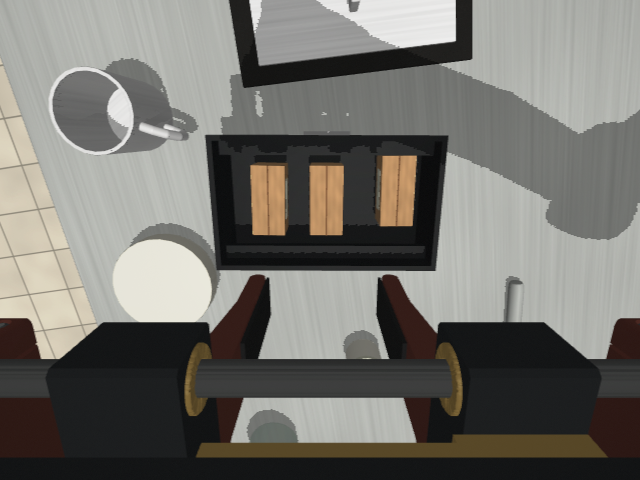

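The wrist view shows all three cartons flat on the box floor, at (268,200), (326,200) and (398,190), with the plate on the mat. I'll now regrasp the plate at the recorded mat pose and return it to its recorded seat.

Run:
```python
from h import *
ctrl.grip(.06,30)
print(down(MAT,.0150,MPSI,thr=10)); st("mat")
ctrl.grip(0,30); st("grip"); up(.22)
print(down(FIN,FIN[2]-.002,BPSI,thr=5,slow=.04)); st("seat")
ctrl.grip(.04); st("rel"); up(.25)
ctrl.move_pose([.5616,-.0323,.32],quat(BPSI)); snap("wrist","w4"); st("")
```

```text
False
mat t 48.8333 tcp [ 0.4958 -0.2566  0.015 ] w 0.0602 F 0.0 [ 0.8  0.3 -0.1]
grip t 49.6583 tcp [ 0.4957 -0.2567  0.015 ] w 0.0101 F 30.0 [-0.2  0.4  0.7]
True
seat t 52.875 tcp [ 0.5594 -0.0288  0.0688] w 0.0097 F 30.0 [ 0.3 -0.1  3.7]
rel t 53.5333 tcp [ 0.5586 -0.0291  0.0682] w 0.04 F 0.0 [ 0.3  0.3 -0.2]
 t 54.725 tcp [ 0.561  -0.0327  0.3182] w 0.0398 F 0.0 [-0.1 -0.9 -1.6]
```

View pics/w4.png

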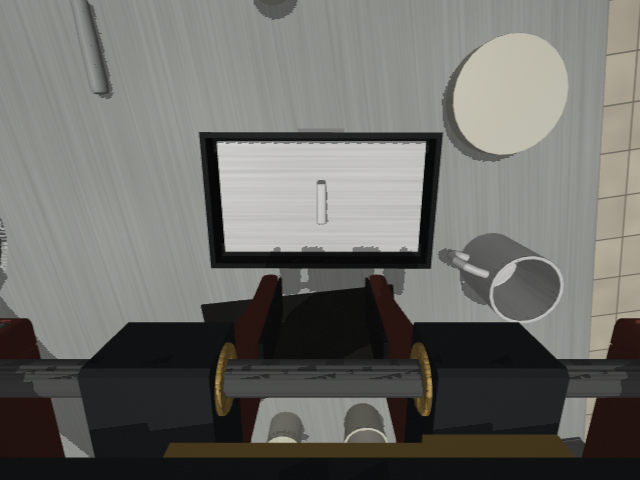

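The plate is seated just as it was at the start, with its fin at (321,204). Next I'll locate the pots.

```bash
cat >> h.py <<'E'
def pots(im,cal):
    H,S,V=hsv(im)
    return [b for b in blobs((S>15)&(S<70)&(H>15)&(H<45)&(V>130),cal,.025,150) if .3<b[0][0]<.72 and b[3]<75]
E
python3 - <<'E'
from h import *
ctrl.grip(.088)
ctrl.move_pose([.38,-.1,.3],quat(BPSI))
im,cal=snap("top","t5")
for b in pots(im,cal): print(b[0].round(4),round(b[2]),round(b[3]),b[4].round())
cv2.imwrite("pics/t5c.png",cv2.resize(np.hstack([im[215:325,180:290],im[215:325,440:550]]),None,fx=3.5,fy=3.5,interpolation=cv2.INTER_CUBIC)[:,:,::-1])
E
```

```text
[ 0.4488 -0.4051] 54 54 [493. 293.]
[0.5452 0.2246] 53 55 [234. 249.]
[ 0.5737 -0.408 ] 65 65 [492. 243.]
```

View pics/t5c.png

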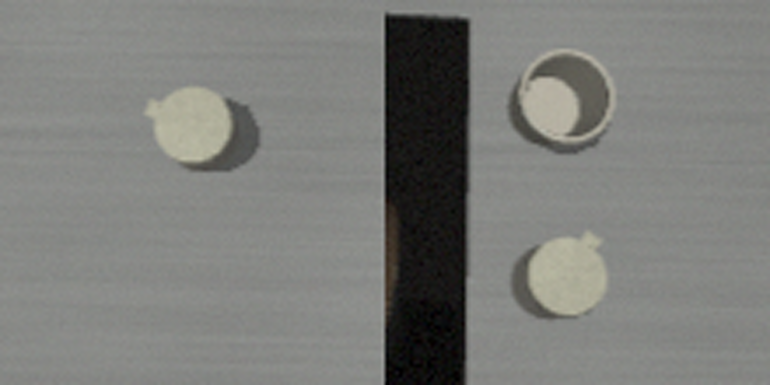

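The lids are at crop points (193,124) and (567,276). The mask covers only the lid, so I cast it at z = 0.05 and remove the tab with a morphological opening.

```bash
cat > pot.py <<'E'
from h import *
import sys
side,slot=float(sys.argv[1]),float(sys.argv[2])
im,cal=snap("top"); H,S,V=hsv(im)
m=((S>15)&(S<70)&(H>15)&(H<45)&(V>130)).astype(np.uint8)
m=cv2.morphologyEx(m,cv2.MORPH_OPEN,cv2.getStructuringElement(cv2.MORPH_ELLIPSE,(13,13)))
L=[b for b in blobs(m,cal,.05,150) if .3<b[0][0]<.72 and b[0][1]*side>.1 and b[3]<58]
for b in L: print(b[0].round(4),round(b[2]),round(b[3]))
assert len(L)==1
c=L[0][0]; gz=.028-TG
psi=best([*c,.2],np.pi/2)
ctrl.grip(.088,8)
if down(c,gz,psi,thr=5): st("hit!"); up(); sys.exit()
ctrl.grip(.060); ctrl.grip(.045,9); st("grip"); up(.06,.08); st("lift"); up(.24)
if ctrl.sense()["grip_width"]<.048: sys.exit("missed")
d=bw(slot,0,0); pp=best([*d[:2],.24],BPSI+np.pi/2)
p=np.array([*d[:2],.24]); q=quat(pp); ctrl.move_pose(p,q); ctrl.dwell(.3); st("above")
z=.063+gz; p[2]=z+.015; ctrl.movel(p,q,speed=.12); p[2]=z-.001
hit=ctrl.movel(p,q,speed=.02,threshold=3); st(f"placed {hit}")
ctrl.grip(.072); st("rel"); up(.25,.15); ctrl.move_pose([.38,-.1*side,.3],q); st("done")
E
python3 pot.py 1 -.07
```

```text
[0.5406 0.219 ] 49 50
grip t 61.125 tcp [0.5406 0.219  0.0093] w 0.0516 F 9.0 [-0.2 -0.6  0.9]
lift t 61.9083 tcp [0.5406 0.2187 0.0598] w 0.0518 F 9.0 [ 0.2  0.4 -0.6]
above t 63.9167 tcp [ 0.4899 -0.0183  0.2399] w 0.0521 F 9.0 [-0.4 -0.4 -1.1]
placed True t 66.0583 tcp [ 0.4895 -0.0195  0.072 ] w 0.0516 F 9.0 [0.  0.1 3.4]
rel t 66.5917 tcp [ 0.4889 -0.0197  0.0716] w 0.0719 F 0.0 [ 1.1 -0.4  0.6]
done t 68.85 tcp [ 0.3801 -0.1001  0.3   ] w 0.0716 F 0.0 [-0.4  0.1 -0.3]
```

```bash
python3 pot.py -1 .07
python3 - <<'E'
from h import *
ctrl.move_pose([.5616,-.0323,.36],quat(BPSI)); snap("wrist","w6"); st("")
ctrl.move_pose([.35,.1,.35],quat(BPSI)); snap("top","t6")
E
```

```text
[ 0.4447 -0.3967] 50 50
[ 0.5626 -0.3882] 35 37
 t 70.75 tcp [ 0.5615 -0.0326  0.36  ] w 0.0723 F 0.0 [ 0.2 -0.6 -0.3]Traceback (most recent call last):
  File "pot.py", line 9, in <module>
    assert len(L)==1
           ^^^^^^^^^
AssertionError
```

View pics/w6.png

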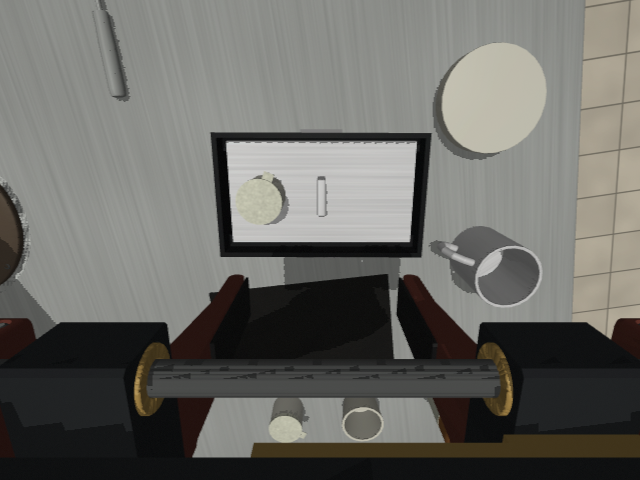

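View pics/t6.png

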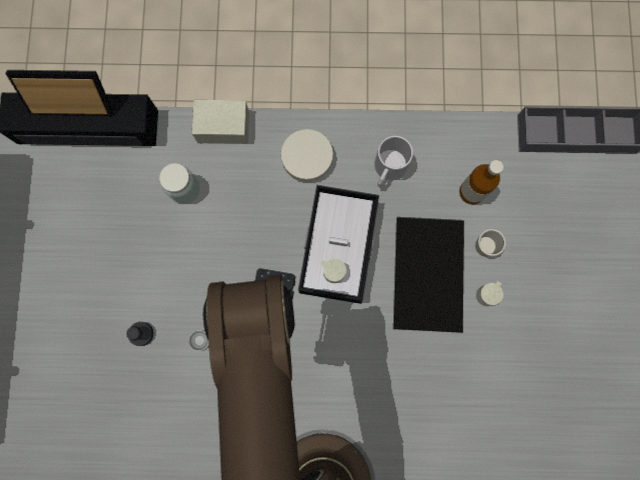

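The first pot stands on the plate at (335,271). The detector also picked up the cup's floor, so I'll add a size gate of over 45 mm.

```bash
sed -i 's/b\[3\]<58/45<b[2]<58/' pot.py; python3 pot.py -1 .07
python3 - <<'E'
from h import *
ctrl.move_pose([.5616,-.0323,.36],quat(BPSI)); snap("wrist","w7"); st("")
ctrl.move_pose([.35,.1,.35],quat(BPSI)); snap("top","t7"); snap("side","s7")
E
```

```text
[ 0.4447 -0.3966] 50 50
grip t 76.925 tcp [ 0.4447 -0.3965  0.0093] w 0.0519 F 9.0 [0.1 0.3 1.2]
lift t 77.7083 tcp [ 0.4444 -0.3966  0.0599] w 0.0519 F 9.0 [-0.9 -0.3 -1.3]
above t 80.2417 tcp [ 0.6281 -0.0415  0.24  ] w 0.0519 F 9.0 [ 0.6  0.4 -1.4]
placed True t 82.375 tcp [ 0.6279 -0.0406  0.0721] w 0.0519 F 9.0 [-0.1  0.2  4. ]
rel t 82.9083 tcp [ 0.6271 -0.0407  0.0713] w 0.0721 F 0.0 [-0.1 -0.1 -0.2]
done t 85.3667 tcp [0.381  0.0993 0.3002] w 0.0721 F 0.0 [ 0.1  0.1 -1.1]
 t 86.8083 tcp [ 0.5614 -0.0317  0.3599] w 0.0718 F 0.0 [-0.2  0.6 -0.5]
```

View pics/w7.png

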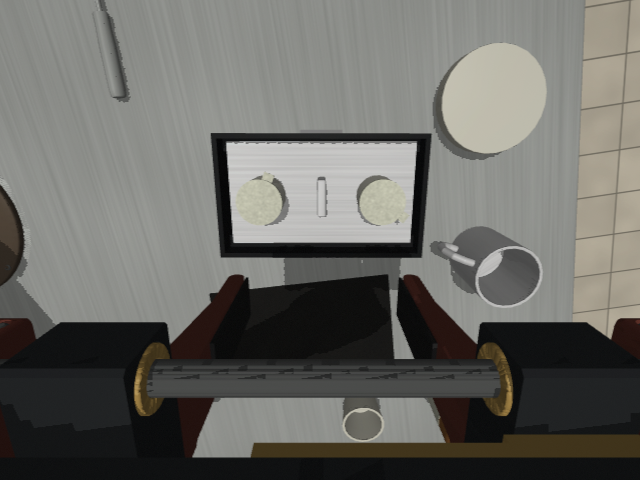

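View pics/s7.png

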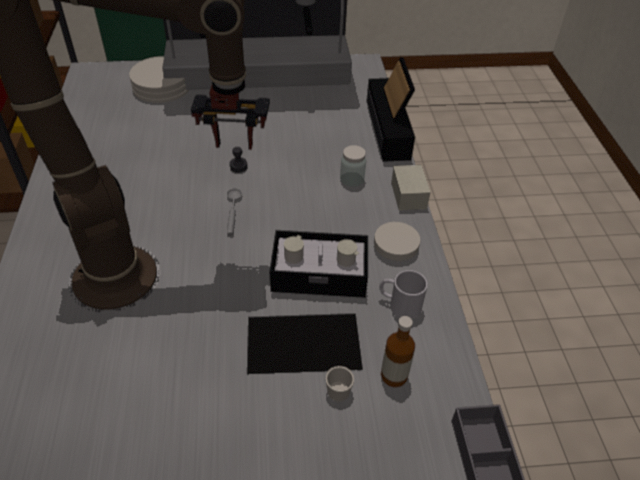

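Both pots are upright on the level plate, at (260,202) and (382,202) in the wrist view. No cartons or pots remain on the counter, and the other things haven't moved.

```bash
python3 -c "
from cell import ctrl
print(ctrl.sign_off())"
```

```text
the job is handed in; nothing more can be done
None
```

I handed the job in at about 88 s of the 208 s limit: all 3 cartons are on the box floor, the divider plate is back on the ledges, and both pots stand upright on it; the judge's verdict was not shown.

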